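Fit the vial carousel onto its drive spindle

TASK

Fit the blue vial carousel on the white drive unit: pick it up by its tall hub, lower it level over the upright steel spindle, and turn it gently under light downward pressure until it drops over the three drive pins and sits fully down on the drive plate, then let go. Do not drop it or force it down on the pins, and leave everything else on the bench where it stands.

Things in the scene. Friction and masses are not known exactly. Their poses are not given: they have to be found in the camera images.
- carousel_centre (a point): Centre of the loose vial carousel, on its hub's axis, half-way up: 45 mm above its underside, 45 mm below the hub's top; z up. 0.2 to 0.3 kg; starts standing on the bench. Hub: plain round aluminium tube, 34 mm outside, 90 mm tall, 14 mm bore right through, bottom mouth chamfered to 19 mm. Round its foot a blue tray, 110 mm in diameter; the hub is free to grip from 14 to 90 mm above the underside.
- carousel_foot (a point): Centre of the carousel's flat underside. In the underside are six radial slots for the drive pins, 10 mm wide and 6.5 mm deep, 60 degrees apart, one of them along this frame's +x axis.
- drive_unit: White drive unit fixed on the bench: housing 130 x 130 x 40 mm, origin at the centre of its underside, z up, control panel on its -x side. On it lies a dark drive plate, 106 mm in diameter, its top 45 mm above the bench. A fixed upright steel spindle stands in the middle, 12 mm in diameter, the last 7 mm tapering to 4 mm.
- deck (a point): Point on the spindle's axis level with the drive plate's top, fixed to the housing. Three brass pins, 8 mm in diameter, 5 mm high, stand on the plate 45 mm from the axis, 120 degrees apart, at an angle that is not measured and not tied to the housing: find it by feel or sight. Off the slots the carousel rests 5 mm too high; play in the slots about 1.3 degrees each way. The plate holds still up to 0.5 N m.
- spindle_tip (a point): Top end of the spindle, on its axis, 95 mm above the drive plate and 140 mm above the bench. When the carousel is seated it stands 5 mm out of the hub.
- sample_jar_3_centre (a point): Centre of a white sample jar with a yellow lid, 58 x 58 x 74 mm, a bystander.
- beaker_centre (a point): Centre of a small clear beaker, 56 mm in diameter and 72 mm tall, a bystander.
- timer_centre (a point): Centre of a white bench timer, 20 x 62 x 60 mm, a bystander.
- tape_roll_centre (a point): Centre of a roll of label tape lying flat, 61 mm in diameter and 19 mm high, a bystander.

How it is judged (in metres and radians):
On the way:
1. the carousel is on the spindle, level, and still above the seat (horizontal distance between carousel_centre and deck below 0.006 m and z of carousel_centre in the frame of deck between 0.0475 and 0.13 m and angle between carousel_centre's own z axis and vertical below 0.1 rad), for 0.1 s.
At the end, for the whole second after the job is handed in: The carousel is on the spindle (within 4 mm of its axis), level within 0.03 rad, with its underside less than 2 mm above the drive plate (so the three pins are in its slots), and at rest (z of carousel_centre in the frame of deck below 0.047 m and horizontal distance between carousel_centre and deck below 0.004 m and angle between carousel_centre's own z axis and vertical below 0.03 rad and linear speed of carousel below 0.02 m/s); the robot touches nothing.
It fails at once if the carousel is pressed, knocked or dropped on the drive unit with more than 40 N (contact force between carousel and drive_unit above 40 N).
It fails at once if the carousel is tipped by more than 0.35 rad (angle between carousel_centre's own z axis and vertical above 0.35 rad).
It fails at once if the jar, beaker, timer or tape roll is moved by more than 30 mm (distance of any of sample_jar_3_centre, beaker_centre, timer_centre, tape_roll_centre from where it was at the start of the episode above 0.03 m).
It also fails if it takes over 64 s, if anything falls off the work surface, if the arm or the gripper's body presses on something with over 40 N, if the wrist force passes 120 N, or if a joint passes its speed limit or range.

ROBOT

A 6-joint arm with a two-finger parallel gripper is mounted at the origin on a cart in front of the work surface, level with it; the furniture and walls round the work are solid. World frame = base frame: x ahead of the robot, y to its left, z up, the work surface at z = 0. Lengths are in mm, angles in rad, forces in N, time in s.
With the tool pointing down it reaches from about 275 to 750 mm from the base axis. Payload 10.2 kg.
Tool frame: the origin (TCP) lies on the front face of the gripper's body, between the roots of the fingers; the fingertips stand 73 mm ahead of it and the grasp point (between the pads) lies 54 mm ahead of it; z points along the fingers, y is the direction in which the jaws open and shut (so a half turn about z gives the same grasp; the last joint's range is limited). The gripper opens to 85 mm and grips with 20 to 120 N. Pads are 22 mm wide; open, the fingers measure 114 mm over their backs; the gripper's body (76 mm by 85 mm) begins 54 mm behind the grasp point. The pads swing forward as they close: fully open they stand 13 mm farther back than shut.
Start: joints at [-1.383, 0.313, 1.498, -0, 1.331, -0.223], TCP at [209.643, -481.333, 303.894] pointing down, gripper open.
Joint ranges: [-2.94, 2.94], [-0.97, 2.17], [0.19, 2.56], [-1.23, 4.37], [0.02, 3.11], [-2.88, 2.88]. Speed limits (rad/s): [2.39, 2.39, 3.01, 3.14, 3.14, 3.14].

INTERFACE

Orientations are given as a unit quaternion [w, x, y, z].
In Python, from rig import ctrl gives the robot as it stands.
- The arm moves only by the tool move_arm, never from a script. Its argument "series" is a list of rows, each a list of 3 entries, a list of its own where there are three numbers: the shift along the tool's x, y, z in mm, then the turn about the tool's z in degrees, then the opening, from 0 (shut) to 1 (fully open). In form: [[[tx, ty, tz], yaw, grip], ...]. A call has 1 to 10 rows; each row is the pose to reach, as a shift and turn from the pose commanded when the call began, along the tool's axes at that moment; what a row does not reach only later rows make up. A row lasts 1/8 s, in which the tool goes at most 62.5 mm and 10.7 degrees, less where a joint would pass 70% of its speed; a pose out of reach is approached as far as the arm can. A call with a gripper value outside its range is refused whole. The fingers move at their own pace and stop on an object; "force" is the grip in N (left out, the last holds). Time passes only in rows, so rows that repeat a pose let the fingers close. It gives the time, the measured TCP pose, the force and the opening at its end, in the units of the state.
- ctrl.sense(): the state, without advancing time (a new reading comes with each control period).
- ctrl.capture(name): name is "scene" or "top" or "wrist"; returns (picture, depth): 480x640x3 uint8, red, green, blue; 480x640 float32, mm along the optical axis (not along the pixel's ray), 0 where there is no reading.
- ctrl.camera_model(name): a dict with "fov_y" (degrees; the focal length in pixels is half the picture's height over the tangent of half this angle, whatever the lens; pixels are square), "cx", "cy" (the principal point, pixels), "rvec" (rotation vector, rad) and "tvec" (3), from world to camera coordinates, as OpenCV has them. Camera axes: x right, y down, z forward; pixel columns grow to the right and rows downward; lengths in mm; the calibration is good to about 2 mm. A picture is of the moment at which its call begins: read the wrist's pose just before it. camera_model takes no time and is no camera call; for the wrist camera it gives the pose at the moment of the call.
- ctrl.finish_job(): hands the job in, once; it reports no verdict.
The state is a dict: "time_s": time; "joints": joint angles; "dq": joint speeds; "tau": joint torques, N m; "eef_pos": TCP position; "ee_rot": TCP orientation; "force": force on the tool from outside, world axes, zero at the start; "wrist_torque": the same for the moment, N m; "grip_width": opening from 0.0 (shut) to 1.0 (fully open).
Only numpy, scipy, OpenCV 4.12 (cv2) and the standard library are available. Lean on these libraries where they do the work, as an engineer would, in place of code of your own. Each camera call takes 0.05 s, during which the arm holds its last target.

## Working session

There is one attempt and no reset: what is moved stays moved. The work goes in short steps, Python scripts to look and compute and a tool call to move; the robot and the scene stay as the last step left them, time stands still between calls to the robot, and variables do not carry over. Pictures are saved under pics/ and viewed, and the job is handed in when it is done.

Besides the shell and the picture viewer there is one more tool, called after "Request:" by a JSON object that holds its "fn" and its "kwargs", one argument or row to a line. move_arm: Moves the arm, as the interface text tells. Its arguments: {"type":"object","properties":{"series":{"type":"array","items":{"type":"array"}},"force":{"type":"number"}},"required":["series"]}

```bash
mkdir -p pics; ls; cat > h.py <<'E'
import numpy as np, cv2
from rig import ctrl
def cam(name):
    m=ctrl.camera_model(name); f=240/np.tan(np.radians(m["fov_y"])/2)
    R=cv2.Rodrigues(np.array(m["rvec"],float))[0]; t=np.array(m["tvec"],float)
    return f,m["cx"],m["cy"],R,t
def ray(c,u,v):
    f,cx,cy,R,t=c; d=R.T@np.array([(u-cx)/f,(v-cy)/f,1]); return -R.T@t,d
def plane(c,u,v,z):
    o,d=ray(c,u,v); return o+d*(z-o[2])/d[2]
def pts(c,depth):
    f,cx,cy,R,t=c; v,u=np.mgrid[:480,:640]; z=depth
    P=np.stack([(u-cx)/f*z,(v-cy)/f*z,z],-1); return (P-t)@R
def proj(c,p):
    f,cx,cy,R,t=c; q=R@np.array(p,float)+t; return f*q[0]/q[2]+cx,f*q[1]/q[2]+cy
E
python3 - <<'E'
from h import *
for n in ("scene","top"):
    p,d=ctrl.capture(n); cv2.imwrite(f"pics/{n}0.png",p[:,:,::-1]); np.save(n+"0.npy",d)
    c=cam(n); print(n,ctrl.camera_model(n),-c[3].T@c[4])
print(ctrl.sense())
E
```

```text
pics
scene {'fov_y': 44.05301666507883, 'cx': 326.2299314406906, 'cy': 233.9418380870539, 'rvec': array([ 0.87292051, -2.6854407 ,  0.8708297 ]), 'tvec': array([ 517.70777469,  330.87471464, 1280.67314593])} [ 140.19717614  697.03412615 1229.67934936]
top {'fov_y': 43.242155018628196, 'cx': 319.7991015675626, 'cy': 245.34131876319884, 'rvec': array([ 2.11031134, -2.15269979,  0.18625081]), 'tvec': array([  31.13753794,  613.00485924, 1727.71415456])} [ 307.02383125   24.35915233 1807.45226834]
{'time_s': 0.1, 'joints': array([-1.38337290e+00,  3.13352187e-01,  1.49832326e+00, -1.53662077e-05,
        1.33099068e+00, -2.23384703e-01]), 'dq': array([-0.00151538,  0.00047805, -0.00251202, -0.00165796,  0.00034387,
        0.00059718]), 'tau': array([ 2.05400916e-03, -4.12899578e+01, -2.60141855e+01, -2.01747989e-04,
        3.02082328e-03, -3.35248309e-06]), 'eef_pos': array([ 209.62602044, -481.18187893,  303.42792979]), 'ee_rot': array([-5.36779444e-04,  9.78978136e-01,  2.03964509e-01,  2.18920552e-06]), 'force': array([-0.89714905,  0.80856917, -0.84382162]), 'wrist_torque': array([ 0.00118178, -0.00325615,  0.01846403]), 'grip_width': 0.9977140921319099}
```

View pics/scene0.png

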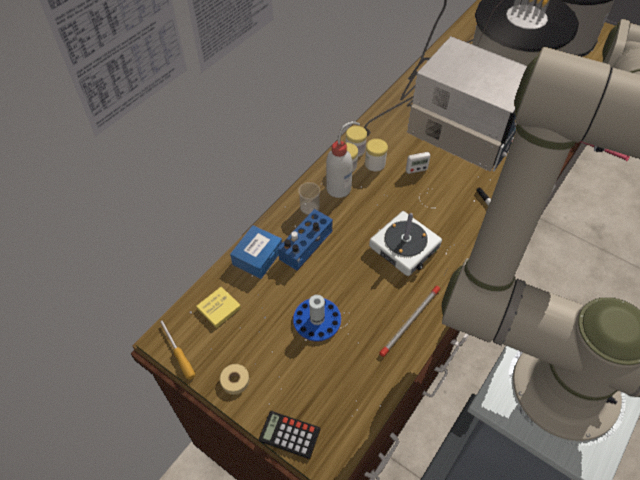

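View pics/top0.png

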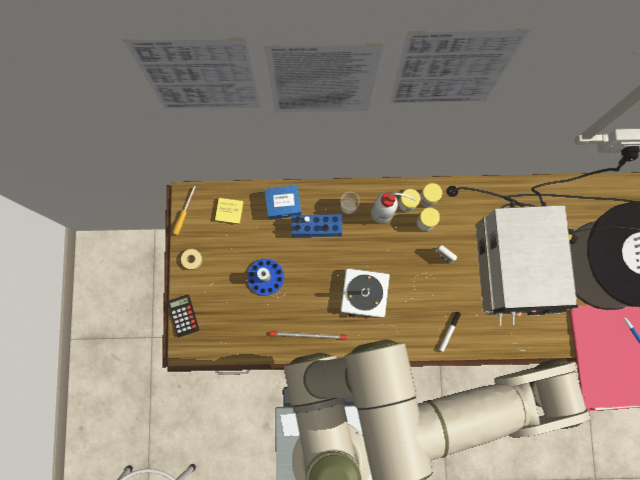

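The top view shows the carousel near (264,275) and the drive unit near (366,292). In the scene view they are near (317,315) and (406,240). I'll measure them from zoomed crops and depth.

```bash
python3 - <<'E'
from h import *
p=cv2.imread("pics/top0.png"); s=cv2.imread("pics/scene0.png")
a=cv2.resize(p[225:325,230:400],None,fx=4.5,fy=4.5,interpolation=cv2.INTER_CUBIC)
cv2.imwrite("pics/topz.png",a)
a=cv2.resize(s[200:350,280:450],None,fx=4,fy=4,interpolation=cv2.INTER_CUBIC); cv2.imwrite("pics/scz.png",a)
for n,im,box in (("top",p,(230,300,245,305)),("scene",s,(285,350,285,345))):
    c=cam(n); d=np.load(n+"0.npy"); P=pts(c,d)
    hsv=cv2.cvtColor(im,cv2.COLOR_BGR2HSV)
    m=(hsv[...,0]>100)&(hsv[...,0]<130)&(hsv[...,1]>150)&(hsv[...,2]>60)
    mm=np.zeros_like(m); x0,x1,y0,y1=box; mm[y0:y1,x0:x1]=m[y0:y1,x0:x1]
    v,u=np.nonzero(mm); 
    h=cv2.convexHull(np.stack([u,v],1).astype(np.int32)); e=cv2.fitEllipse(h)
    print(n,"blue ellipse",e, "z med",np.median(P[mm][:,2]))
    for z in (8,14): print(z,plane(c,*e[0],z))
    sub=P[y0:y1,x0:x1]; hub=sub[(sub[...,2]>80)&(sub[...,2]<96)]; print("hub",len(hub),np.median(hub,0) if len(hub) else '',sub[...,2].max())
for n,box in (("top",(335,395,262,322)),("scene",(365,445,205,275))):
    c=cam(n); P=pts(c,np.load(n+"0.npy")); x0,x1,y0,y1=box
    sub=P[y0:y1,x0:x1].reshape(-1,3)
    q=sub[(sub[:,2]>35)&(sub[:,2]<50)]; print(n,len(q),cv2.minAreaRect(q[:,:2].astype(np.float32)),np.median(q[:,2]))
    q=sub[(sub[:,2]>70)]; print(len(q),q[:12])
E
```

```text
top blue ellipse ((265.0235290527344, 276.66058349609375), (35.645111083984375, 36.19196701049805), 56.124481201171875) z med 11.110762245043574
8 [529.61407922 184.42813082   8.        ]
14 [528.87188588 183.89440515  14.        ]
hub 92 [528.76595661 183.36280085  88.38840157] 1807.4522683430037
scene blue ellipse ((316.6254577636719, 318.89056396484375), (42.56744384765625, 46.66887664794922), 88.89019775390625) z med 12.62201492772392
8 [530.74725465 187.66697224   8.        ]
14 [528.82915685 190.16861306  14.        ]
hub 178 [529.17111806 187.55474223  89.42260613] 1229.679349360891
top 1620 ((472.3537292480469, -108.405029296875), (130.76312255859375, 131.5878143310547), 81.85292053222656) 41.742045432007174
40 [[ 307.02383125   24.35915233 1807.45226834]
 [ 307.02383125   24.35915233 1807.45226834]
 [ 307.02383125   24.35915233 1807.45226834]
 [ 307.02383125   24.35915233 1807.45226834]
 [ 307.02383125   24.35915233 1807.45226834]
 [ 307.02383125   24.35915233 1807.45226834]
 [ 307.02383125   24.35915233 1807.45226834]
 [ 307.02383125   24.35915233 1807.45226834]
 [ 479.22286577 -106.23012391  137.83993299]
 [ 479.93505434 -109.58958722  130.39889505]
 [ 477.08995509 -103.81470398  132.08334487]
 [ 476.38459038 -106.08779892  138.49051772]]
scene 2062 ((472.9185791015625, -104.86070251464844), (133.18382263183594, 133.98440551757812), 81.86029052734375) 42.67096273415774
126 [[ 140.19717614  697.03412615 1229.67934936]
 [ 140.19717614  697.03412615 1229.67934936]
 [ 140.19717614  697.03412615 1229.67934936]
 [ 140.19717614  697.03412615 1229.67934936]
 [ 140.19717614  697.03412615 1229.67934936]
 [ 479.13638417 -106.65723704  138.31496259]
 [ 477.19838406 -107.90424099  138.4885337 ]
 [ 473.69893109 -105.39251039  143.74827343]
 [ 481.20907518 -106.82407321  132.76270083]
 [ 476.10854436 -100.58474744  143.14230475]
 [ 475.8092516  -105.71787456  138.02107788]
 [ 474.43885724 -108.32571695  136.34563496]]
```

View pics/topz.png

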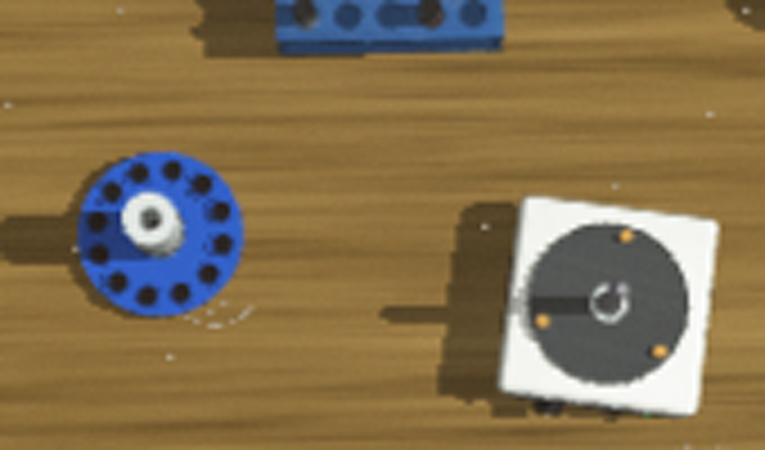

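View pics/scz.png

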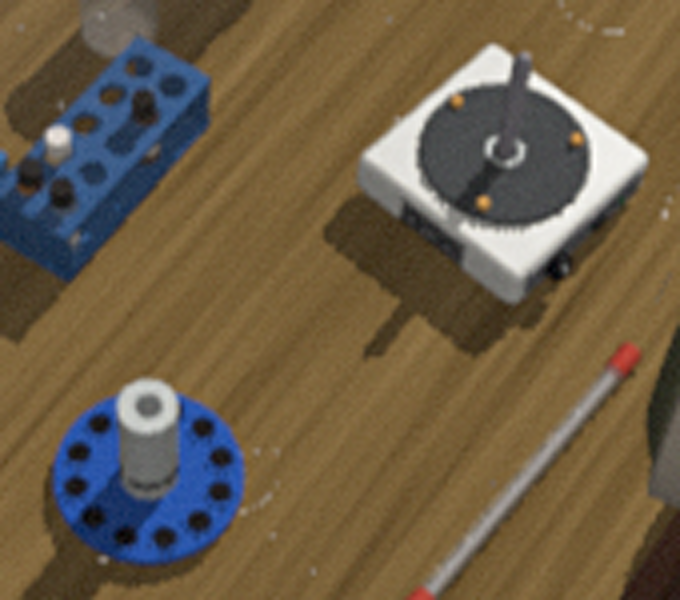

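The orange pins show clearly in the top view. Next I'll combine both views for the positions, get the pin angles, and check heights along the path.

```bash
python3 - <<'E'
from h import *
c=cam("top"); s=cam("scene"); p=cv2.imread("pics/top0.png"); sc=cv2.imread("pics/scene0.png")
def tri(a,b):
    o1,d1=ray(c,*a);o2,d2=ray(s,*b); A=np.stack([d1,-d2],1); k=np.linalg.lstsq(A,o2-o1,rcond=None)[0]
    q1=o1+k[0]*d1;q2=o2+k[1]*d2; return (q1+q2)/2,np.linalg.norm(q1-q2)
def pins(n,im,box):
    h=cv2.cvtColor(im,cv2.COLOR_BGR2HSV); x0,x1,y0,y1=box
    m=((h[...,0]>8)&(h[...,0]<24)&(h[...,1]>110)&(h[...,2]>120)).astype(np.uint8); z=np.zeros_like(m); z[y0:y1,x0:x1]=m[y0:y1,x0:x1]
    N,l,st,ce=cv2.connectedComponentsWithStats(z); return [(st[i,4],ce[i]) for i in range(1,N)]
for n,im,c_,b in (("top",p,c,(342,388,272,312)),("scene",sc,s,(385,430,218,256))):
    L=[x for x in pins(n,im,b) if x[0]>1]; print(n,[(k,v.round(1)) for k,v in L])
    Q=np.array([plane(c_,*v,49) for k,v in L]); print(Q.round(1)); print(Q.mean(0), [np.linalg.norm(Q[i]-Q[j]).round(1) for i in range(len(Q)) for j in range(i)])
    m=Q.mean(0); print(np.degrees(np.arctan2(Q[:,1]-m[1],Q[:,0]-m[0])))
P=pts(c,np.load("top0.npy")).reshape(-1,3)
A=np.array([209,-481]);B=np.array([529,186])
t=((P[:,:2]-A)@(B-A))/((B-A)@(B-A)); dist=np.linalg.norm(P[:,:2]-A-np.clip(t,0,1)[:,None]*(B-A),axis=1)
q=P[(dist<110)&(P[:,2]<1000)&(P[:,2]>60)]
k=((q[:,:2]-A)@(B-A))/((B-A)@(B-A))
for a in np.arange(-.1,1.1,.1):
    w=(k>=a)&(k<a+.1); print(round(a,1),q[w][:,2].max().round() if w.any() else '')
print(cam("wrist"))
E
```

```text
top [(np.int32(4), array([385.5, 272. ])), (np.int32(7), array([368.7, 277. ])), (np.int32(7), array([350. , 295.7])), (np.int32(17), array([386.8, 306.1])), (np.int32(7), array([376. , 302.7]))]
[[ 531.2 -171.7   49. ]
 [ 517.5 -122.1   49. ]
 [ 463.9  -65.9   49. ]
 [ 431.8 -171.5   49. ]
 [ 442.1 -140.7   49. ]]
[ 477.32658776 -134.35118365   49.        ] [np.float64(51.5), np.float64(125.4), np.float64(77.7), np.float64(99.4), np.float64(98.9), np.float64(110.4), np.float64(94.4), np.float64(77.7), np.float64(77.9), np.float64(32.5)]
[ -34.68219454   16.98839901  101.07332733 -140.771749   -169.83519402]
scene [(np.int32(12), array([386.5, 220.8])), (np.int32(12), array([418. , 218.8])), (np.int32(62), array([426.1, 221.9])), (np.int32(7), array([394. , 224.7])), (np.int32(8), array([423.9, 234.1])), (np.int32(9), array([400.7, 250.1]))]
[[ 539.5 -118.3   49. ]
 [ 479.2 -170.1   49. ]
 [ 457.7 -173.7   49. ]
 [ 517.8 -118.8   49. ]
 [ 443.1 -137.6   49. ]
 [ 464.1  -63.4   49. ]]
[ 483.57592725 -130.31598502   49.        ] [np.float64(79.6), np.float64(98.8), np.float64(21.7), np.float64(21.7), np.float64(64.2), np.float64(81.3), np.float64(98.4), np.float64(48.5), np.float64(38.9), np.float64(77.0), np.float64(93.2), np.float64(107.7), np.float64(110.4), np.float64(77.1), np.float64(77.1)]
[  12.15249078  -96.33456292 -120.80148869   18.56033264 -169.78803733
  106.21616499]
-0.1 544.0
0.0 562.0
0.1 603.0
0.2 611.0
0.3 600.0
0.4 679.0
0.5 683.0
0.6 637.0
0.7 
0.8 
0.9 96.0
1.0 98.0
1.1 
(np.float64(380.0670173302395), 320.8292211198182, 241.87282112610345, array([[ 3.99797349e-01, -9.16603527e-01, -2.34331336e-04],
       [-8.75414735e-01, -3.81907677e-01,  2.96303168e-01],
       [-2.71682022e-01, -1.18256084e-01, -9.55093910e-01]]), array([-524.06416654,  -38.63618591,  378.08097881]))
```

The pins check out: 77.1–77.9 mm apart, against 77.9 expected. Averaging the two views puts the deck at about (474.7, -108) and the carousel at about (529, 186). I'll hover over the deck and then the carousel for wrist-camera measurements.

Request:
{"fn": "move_arm", "kwargs": {
  "series": [
    [[392, -236, 0], 0, 1],
    [[392, -236, 0], 0, 1],
    [[392, -236, 0], 0, 1],
    [[392, -236, 0], 0, 1],
    [[392, -236, 0], 0, 1],
    [[392, -236, 0], 0, 1],
    [[392, -236, 0], 0, 1],
    [[392, -236, 0], 0, 1],
    [[392, -236, 0], 0, 1],
    [[392, -236, 0], 0, 1]
  ]
}}

```text
time_s: 1.35
eef_pos: [474.4, -109.1, 303.8]
ee_rot: [-0.0, 0.979, 0.204, -0.0]
force: [-0.1, -0.1, 0.5]
grip_width: 0.999
```

```bash
python3 - <<'E'
from h import *
s=ctrl.sense(); c=cam("wrist"); p,d=ctrl.capture("wrist"); cv2.imwrite("pics/w1.png",p[:,:,::-1]); np.savez("w1.npz",d=d,R=c[3],t=c[4])
print(s["eef_pos"],s["ee_rot"],s["dq"].max(),-c[3].T@c[4], s["force"])
E
```

```text
[ 474.38831677 -109.09469753  303.75071064] [-6.34347929e-05  9.79054035e-01  2.03600442e-01 -2.30478757e-04] 0.002996015239235153 [543.21802704 -78.2844854  372.69502062] [-0.1390291  -0.10149925  0.54223768]
```

View pics/w1.png

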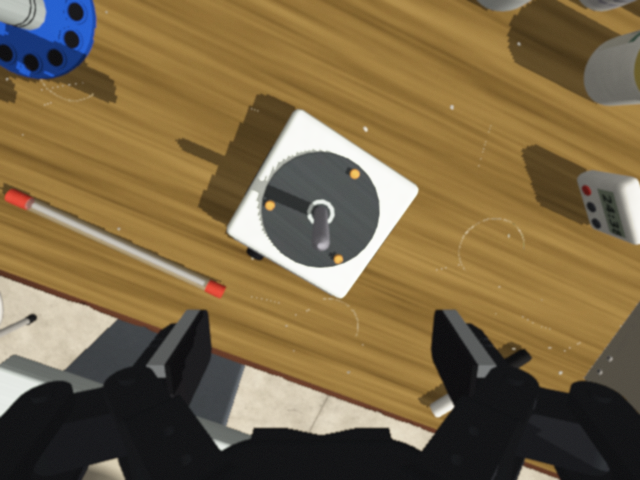

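The wrist view shows the pins at about (355,174), (270,205) and (338,259), with the spindle tip near (322,243). Measuring them now.

```bash
python3 - <<'E'
from h import *
f,cx,cy,_,_=cam("wrist"); z=np.load("w1.npz"); c=(f,cx,cy,z["R"],z["t"])
im=cv2.imread("pics/w1.png"); h=cv2.cvtColor(im,cv2.COLOR_BGR2HSV)
m=((h[...,0]>8)&(h[...,0]<24)&(h[...,1]>150)&(h[...,2]>150)).astype(np.uint8)
M=np.zeros_like(m); cv2.circle(M,(321,209),56,1,-1); m&=M
N,l,st,ce=cv2.connectedComponentsWithStats(m)
L=[ce[i] for i in range(1,N) if st[i,4]>8]; print([(st[i,4],ce[i].round(1)) for i in range(1,N)])
Q=np.array([plane(c,*v,49) for v in L]); mm=Q.mean(0)
print(Q.round(1),mm,[np.linalg.norm(Q[i]-Q[j]).round(1) for i in range(len(Q)) for j in range(i)],np.degrees(np.arctan2(Q[:,1]-mm[1],Q[:,0]-mm[0])))
P=pts(c,z["d"]); S=P[190:265,300:345].reshape(-1,3)
for a,b in ((60,80),(80,100),(100,120),(120,134),(134,150)):
    q=S[(S[:,2]>a)&(S[:,2]<b)]; print(a,b,len(q),q.mean(0) if len(q) else '')
print("proj axis",proj(c,(mm[0],mm[1],140)),proj(c,(mm[0],mm[1],45)))
cv2.imwrite("pics/w1z.png",cv2.resize(im[140:300,220:430],None,fx=3.7,fy=3.7,interpolation=cv2.INTER_CUBIC))
E
```

```text
[(np.int32(38), array([353.1, 173.2])), (np.int32(47), array([269.3, 204.5])), (np.int32(49), array([337.7, 258.6]))]
[[ 517.5 -119.4   49. ]
 [ 464.3  -64.3   49. ]
 [ 442.6 -139.    49. ]] [ 474.79190681 -107.5501959    49.        ] [np.float64(76.6), np.float64(77.5), np.float64(77.8)] [ -15.50271544  103.66488505 -135.74111652]
60 80 82 [ 478.67227618 -105.95435259   70.08791262]
80 100 93 [ 478.65485793 -105.71822697   90.60996536]
100 120 115 [ 478.61729869 -105.87221617  110.4943465 ]
120 134 158 [ 477.03530673 -106.34705021  129.61301393]
134 150 155 [ 475.19276561 -107.27650865  136.60732711]
proj axis (np.float64(319.84035421481065), np.float64(244.90522129619495)) (np.float64(320.0362893407908), np.float64(212.07324221224698))
```

View pics/w1z.png

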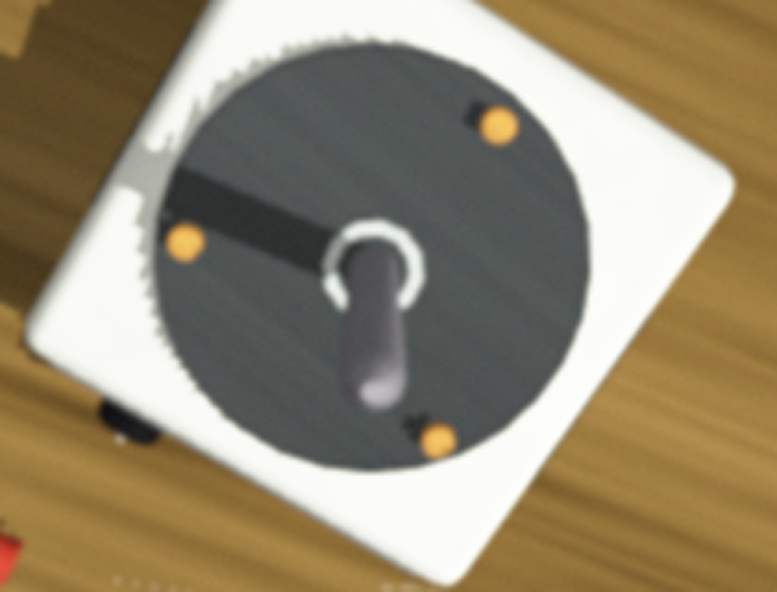

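The spindle axis comes to about (475.1, -108.3), and the three views agree. The pin angle is about 103.8° mod 120. On to the carousel.

Request:
{"fn": "move_arm", "kwargs": {
  "series": [
    [[168, -249, 0], 0, 1],
    [[168, -249, 0], 0, 1],
    [[168, -249, 0], 0, 1],
    [[168, -249, 0], 0, 1],
    [[168, -249, 0], 0, 1],
    [[168, -249, 0], 0, 1],
    [[168, -249, 0], 0, 1]
  ]
}}

```text
time_s: 2.28
eef_pos: [529.5, 185.7, 303.8]
ee_rot: [0.0, 0.979, 0.203, -0.0]
force: [-0.9, 0.6, 0.7]
grip_width: 1.003
```

```bash
python3 - <<'E'
from h import *
s=ctrl.sense(); c=cam("wrist"); p,d=ctrl.capture("wrist"); im=p[:,:,::-1].copy(); cv2.imwrite("pics/w2.png",im); np.savez("w2.npz",d=d,R=c[3],t=c[4])
print(s["eef_pos"],s["ee_rot"],s["dq"].max(),-c[3].T@c[4], s["force"],s["joints"])
P=pts(c,d)
for n,lo,hi in (("hubtop",84,96),("tray",10,18)):
    m=(P[...,2]>lo)&(P[...,2]<hi)&(np.hypot(P[...,0]-529,P[...,1]-186)<(30 if lo>50 else 65))
    q=P[m]; print(n,len(q),q.mean(0),cv2.minEnclosingCircle(q[:,:2].astype(np.float32)))
h=cv2.cvtColor(im,cv2.COLOR_BGR2HSV); m=(h[...,0]>100)&(h[...,0]<130)&(h[...,1]>150)&(h[...,2]>60)&(np.hypot(P[...,0]-529,P[...,1]-186)<75)
v,u=np.nonzero(m); e=cv2.fitEllipse(cv2.convexHull(np.stack([u,v],1).astype(np.int32))); print(e,plane(c,*e[0],13))
E
```

```text
[529.47214683 185.65923503 303.80094895] [ 1.64814697e-04  9.79109522e-01  2.03333418e-01 -1.95924501e-04] 0.005236176514840848 [598.30720765 216.47511282 372.76769047] [-0.9225682   0.6110251   0.68925681] [ 1.28580033e-01  3.93027155e-01  1.38574338e+00 -3.66363062e-04
  1.36318776e+00  1.28992940e+00]
hubtop 1256 [530.62575698 186.27915517  88.64922718] ((530.20068359375, 186.17051696777344), 17.02077293395996)
tray 7256 [535.42014193 188.33664036  11.43740596] ((530.31787109375, 186.06362915039062), 54.861793518066406)
((321.4353942871094, 201.97364807128906), (110.56391143798828, 111.91565704345703), 89.90471649169922) [532.86091737 186.95111812  13.        ]
```

View pics/w2.png

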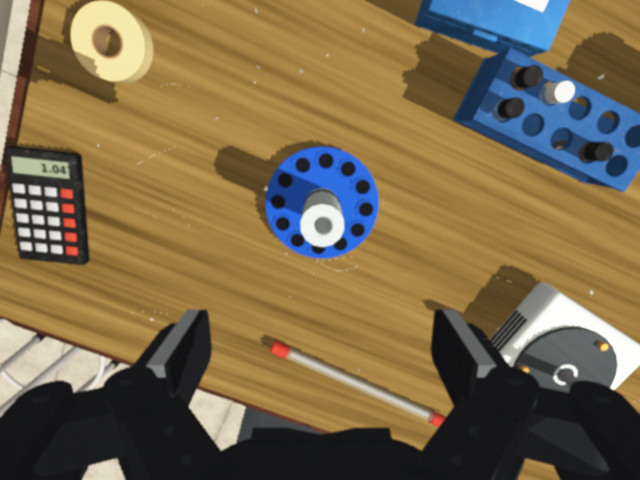

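The hub-top fit gives centre (530.2, 186.1) with radius 17.0, and the tray fit gives radius 54.9. Both match the stated sizes. Descending to a grasp about 65 mm up the hub.

Request:
{"fn": "move_arm", "kwargs": {
  "series": [
    [[1, 0, 60], 0, 1],
    [[1, 0, 110], 0, 1],
    [[1, 0, 150], 0, 1],
    [[1, 0, 175], 0, 1],
    [[1, 0, 185], 0, 1],
    [[1, 0, 185], 0, 1],
    [[1, 0, 185], 0, 1]
  ]
}}

```text
time_s: 3.2
eef_pos: [530.8, 187.1, 120.1]
ee_rot: [0.0, 0.979, 0.204, 0.001]
force: [0.0, 0.8, 0.1]
grip_width: 0.993
```

```bash
python3 - <<'E'
from h import *
s=ctrl.sense(); c=cam("wrist"); p,d=ctrl.capture("wrist"); im=p[:,:,::-1].copy(); cv2.imwrite("pics/w3.png",im)
print(s["eef_pos"],s["force"])
# hole angles from w2
f,cx,cy,_,_=c; z=np.load("w2.npz"); c2=(f,cx,cy,z["R"],z["t"]); im=cv2.imread("pics/w2.png")
g=im.max(2); M=np.zeros_like(g); cv2.circle(M,(321,203),54,1,-1); m=((g<60)&(M>0)).astype(np.uint8)
N,l,st,ce=cv2.connectedComponentsWithStats(m)
for i in range(1,N):
    if st[i,4]>40:
        q=plane(c2,*ce[i],14); dx=q[:2]-[530.2,186.1]; a=np.degrees(np.arctan2(dx[1],dx[0])); print(st[i,4],ce[i].round(1),np.hypot(*dx).round(1),a.round(1),(a%30).round(1))
E
```

```text
[530.84018301 187.09329218 120.13022144] [0.04434829 0.83334541 0.14490715]
118 [325.5 160.4] 42.2 18.0 18.0
117 [302.4 164.5] 42.1 48.0 18.0
116 [347.6 168.5] 42.5 -12.0 18.0
141 [284.9 179.9] 41.7 78.4 18.4
110 [362.2 186.4] 42.7 -41.8 18.2
121 [277.7 201.1] 41.7 108.2 18.2
103 [365.5 209. ] 42.9 -71.6 18.4
97 [282.2 223.2] 42.0 138.9 18.9
95 [357.1 229.5] 42.8 -101.2 18.8
93 [297.  239.7] 42.2 169.1 19.1
75 [340.3 243.9] 43.5 -130.6 19.4
45 [317.7 249.3] 44.9 -160.9 19.1
```

View pics/w3.png

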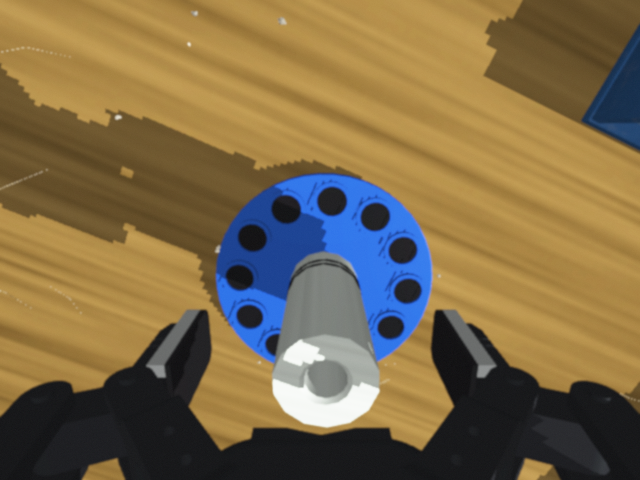

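The hub is centred between the fingers, with its mouth near (326,378). The 12 holes lie at 18° mod 30, so the slots are probably on them or midway between them. Closing the gripper.

Request:
{"fn": "move_arm", "kwargs": {
  "series": [
    [[0, 0, 0], 0, 0.6],
    [[0, 0, 0], 0, 0.3],
    [[0, 0, 0], 0, 0.3],
    [[0, 0, 0], 0, 0.3],
    [[0, 0, 0], 0, 0.3],
    [[0, 0, 0], 0, 0.3]
  ],
  "force": 45
}}

```text
time_s: 4.0
eef_pos: [530.5, 187.3, 119.3]
ee_rot: [0.0, 0.979, 0.204, 0.0]
force: [-0.6, -1.1, 5.3]
grip_width: 0.388
```

Request:
{"fn": "move_arm", "kwargs": {
  "series": [
    [[0, 0, -15], 0, 0.1],
    [[0, 0, -60], 0, 0.1],
    [[0, 0, -110], 0, 0.1],
    [[0, 0, -150], 0, 0.1],
    [[0, 0, -170], 0, 0.1],
    [[0, 0, -170], 0, 0.1],
    [[0, 0, -170], 0, 0.1]
  ]
}}

```text
time_s: 4.88
eef_pos: [529.9, 187.3, 287.8]
ee_rot: [-0.0, 0.979, 0.204, -0.001]
force: [0.5, 0.8, -2.9]
grip_width: 0.385
```

```bash
python3 - <<'E'
from h import *
s=ctrl.sense(); c=cam("wrist"); p,d=ctrl.capture("wrist"); im=p[:,:,::-1].copy(); cv2.imwrite("pics/w4.png",im); np.savez("w4.npz",d=d,R=c[3],t=c[4])
print(s["eef_pos"],s["force"],s["wrist_torque"],s["grip_width"])
P=pts(c,d); cen=s["eef_pos"]
for lo,hi,r in ((245,275,25),(160,200,62)):
    m=(P[...,2]>lo)&(P[...,2]<hi)&(np.hypot(P[...,0]-cen[0],P[...,1]-cen[1])<r)
    q=P[m]; A=np.c_[q[:,:2],np.ones(len(q))]; print(len(q),q.mean(0),cv2.minEnclosingCircle(q[:,:2].astype(np.float32)),np.linalg.lstsq(A,q[:,2],rcond=None)[0][:2])
E
```

```text
[529.88049355 187.30700812 287.76936656] [ 0.54589495  0.75037815 -2.86847872] [ 0.01180141  0.02298015 -0.07882822] 0.3848703259052261
12052 [532.51277983 188.80274243 256.1114616 ] ((532.5223388671875, 188.283447265625), 24.056840896606445) [ 0.02266772 -0.01334694]
22112 [546.81854099 195.76480832 180.11643561] ((528.3960571289062, 187.75169372558594), 55.11126708984375) [-0.01052283 -0.00334408]
```

View pics/w4.png

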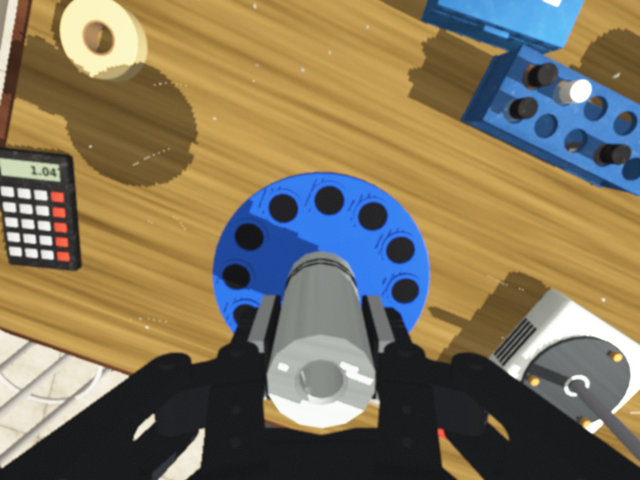

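The carousel is lifted and level, and the force reading gives a weight of 2.9 N. Its underside is at about z 168, which clears the 140 mm spindle. Moving over the spindle.

Request:
{"fn": "move_arm", "kwargs": {
  "series": [
    [[-40, 60, 0], 0, 0.1],
    [[-80, 120, 0], 0, 0.1],
    [[-120, 180, 0], 0, 0.1],
    [[-155, 232, 0], 0, 0.1],
    [[-167, 249, 0], 4, 0.1],
    [[-167, 249, 0], 7, 0.1],
    [[-167, 249, 0], 7, 0.1],
    [[-167, 249, 0], 7, 0.1]
  ]
}}

```text
time_s: 5.92
eef_pos: [476.6, -107.1, 288.4]
ee_rot: [-0.0, 0.989, 0.145, -0.0]
force: [0.5, -0.2, -3.3]
grip_width: 0.387
```

```bash
python3 - <<'E'
from h import *
s=ctrl.sense(); print(s["eef_pos"],s["ee_rot"],s["force"],s["joints"])
for n in ("top","scene"):
    c=cam(n); p,d=ctrl.capture(n); im=p[:,:,::-1].copy(); cv2.imwrite(f"pics/{n}1.png",im); P=pts(c,d)
    hsv=cv2.cvtColor(im,cv2.COLOR_BGR2HSV)
    m=(hsv[...,0]>100)&(hsv[...,0]<130)&(hsv[...,1]>150)&(hsv[...,2]>60)&(P[...,2]>150)&(P[...,2]<200)&(np.hypot(P[...,0]-475,P[...,1]+108)<75)
    q=P[m]; print(n,len(q),q.mean(0),cv2.minEnclosingCircle(q[:,:2].astype(np.float32)) if len(q) else '')
a=cv2.imread("pics/scene1.png")[150:330,300:500]; cv2.imwrite("pics/s1z.png",cv2.resize(a,None,fx=3.3,fy=3.3))
E
```

```text
[ 476.60139227 -107.10904526  288.44227141] [-2.81621261e-04  9.89468528e-01  1.44747366e-01 -3.91441514e-04] [ 0.45516026 -0.1855813  -3.32116946] [-4.61458353e-01  2.45967062e-01  1.62787431e+00  1.71141812e-05
  1.26871559e+00  8.18817551e-01]
top 132 [ 448.20107591 -114.89168356  180.25884803] ((450.3324890136719, -114.11996459960938), 36.47446823120117)
scene 879 [471.90021654 -94.95017557 181.52171595] ((477.10699462890625, -105.21358489990234), 56.88898849487305)
```

View pics/s1z.png

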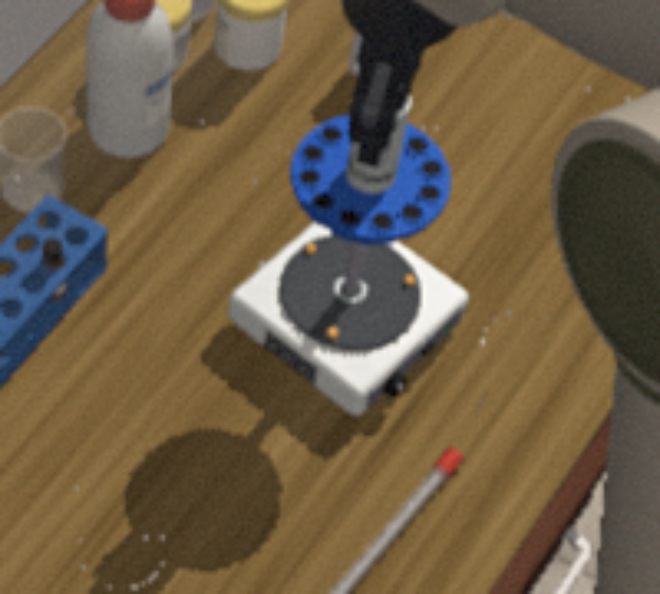

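The carousel stands over the spindle, about 1 mm off the axis. I'll correct that and ease it onto the tip.

Request:
{"fn": "move_arm", "kwargs": {
  "series": [
    [[-1, 1, 15], 0, 0.1],
    [[-1, 1, 24], 0, 0.1],
    [[-1, 1, 30], 0, 0.1],
    [[-1, 1, 33], 0, 0.1],
    [[-1, 1, 36], 0, 0.1],
    [[-1, 1, 36], 0, 0.1]
  ]
}}

```text
time_s: 6.78
eef_pos: [475.9, -108.9, 252.9]
ee_rot: [-0.0, 0.99, 0.144, -0.0]
force: [-0.5, -0.8, -2.1]
grip_width: 0.383
```

Request:
{"fn": "move_arm", "kwargs": {
  "series": [
    [[0, 0, 3], 0, 0.1],
    [[0, 0, 6], 0, 0.1],
    [[0, 0, 9], 0, 0.1],
    [[0, 0, 12], 0, 0.1],
    [[0, 0, 16], 0, 0.1],
    [[0, 0, 20], 0, 0.1],
    [[0, 0, 20], 0, 0.1]
  ]
}}

```text
time_s: 7.65
eef_pos: [475.8, -108.8, 232.5]
ee_rot: [-0.0, 0.99, 0.144, -0.0]
force: [0.3, -0.1, -2.5]
grip_width: 0.387
```

No side force with the spindle about 27 mm into the bore. Continuing to just above the pins.

Request:
{"fn": "move_arm", "kwargs": {
  "series": [
    [[0, 0, 8], 0, 0.1],
    [[0, 0, 18], 0, 0.1],
    [[0, 0, 28], 0, 0.1],
    [[0, 0, 38], 0, 0.1],
    [[0, 0, 46], 0, 0.1],
    [[0, 0, 52], 0, 0.1],
    [[0, 0, 56], 0, 0.1],
    [[0, 0, 56], 0, 0.1]
  ]
}}

```text
time_s: 8.65
eef_pos: [475.9, -108.9, 176.8]
ee_rot: [-0.0, 0.99, 0.144, -0.0]
force: [-0.3, -0.5, -2.2]
grip_width: 0.387
```

```bash
python3 - <<'E'
from h import *
s=ctrl.sense(); print(s["eef_pos"],s["force"],s["wrist_torque"])
c=cam("wrist"); p,d=ctrl.capture("wrist"); im=p[:,:,::-1].copy(); cv2.imwrite("pics/w5.png",im)
E
```

```text
[ 475.93314926 -108.85515581  176.75556891] [-0.34532297 -0.50180856 -2.24291796] [-0.01032488  0.03100934 -0.02744475]
```

View pics/w5.png

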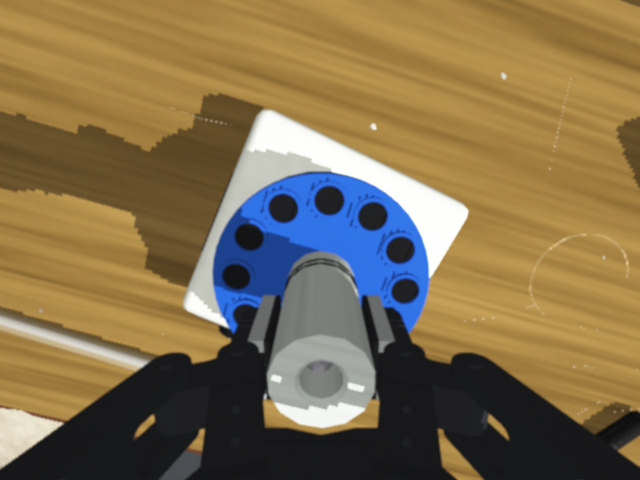

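The spindle tip is visible inside the bore at about (321,370). The hub is still level, with the underside about 7 mm above the pin tops. Lowering slowly to feel the pins.

Request:
{"fn": "move_arm", "kwargs": {
  "series": [
    [[0, 0, 2], 0, 0.1],
    [[0, 0, 4], 0, 0.1],
    [[0, 0, 5], 0, 0.1],
    [[0, 0, 6], 0, 0.1],
    [[0, 0, 6.5], 0, 0.1],
    [[0, 0, 6.5], 0, 0.1]
  ]
}}

```text
time_s: 9.45
eef_pos: [475.9, -108.9, 170.4]
ee_rot: [-0.0, 0.99, 0.144, -0.0]
force: [-0.6, 0.4, -3.1]
grip_width: 0.385
```

Request:
{"fn": "move_arm", "kwargs": {
  "series": [
    [[0, 0, 0.5], 0, 0.1],
    [[0, 0, 1], 0, 0.1],
    [[0, 0, 1], 0, 0.1]
  ]
}}

```text
time_s: 9.82
eef_pos: [475.9, -108.9, 169.4]
ee_rot: [-0.0, 0.99, 0.144, -0.0]
force: [-0.6, -0.1, -2.5]
grip_width: 0.388
```

Request:
{"fn": "move_arm", "kwargs": {
  "series": [
    [[0, 0, 0.5], 0, 0.1],
    [[0, 0, 1], 0, 0.1],
    [[0, 0, 1], 0, 0.1]
  ]
}}

```text
time_s: 10.2
eef_pos: [476.0, -108.9, 169.2]
ee_rot: [0.0, 0.99, 0.144, 0.0]
force: [-3.4, 2.0, 8.5]
grip_width: 0.384
```

Contact with the pin tops at TCP z 169.2, which matches the expected 5 mm-high rest, with about 11 N of downward push. Turning gently now.

Request:
{"fn": "move_arm", "kwargs": {
  "series": [
    [[0, 0, 0], -1, 0.1],
    [[0, 0, 0], -2, 0.1],
    [[0, 0, 0], -3, 0.1],
    [[0, 0, 0], -4, 0.1],
    [[0, 0, 0], -5, 0.1]
  ]
}}

```text
time_s: 10.82
eef_pos: [476.3, -108.7, 169.2]
ee_rot: [0.0, 0.982, 0.187, 0.001]
force: [-0.7, 3.5, 5.7]
grip_width: 0.382
```

Request:
{"fn": "move_arm", "kwargs": {
  "series": [
    [[0, 0, 0.2], -1.2, 0.1],
    [[0, 0, 0.2], -2.4, 0.1],
    [[0, 0, 0.2], -3.6, 0.1],
    [[0, 0, 0.2], -4.8, 0.1],
    [[0, 0, 0.2], -6, 0.1],
    [[0, 0, 0.2], -7.2, 0.1],
    [[0, 0, 0.2], -8.4, 0.1],
    [[0, 0, 0.2], -9.6, 0.1]
  ]
}}

```text
time_s: 11.82
eef_pos: [476.3, -108.6, 169.0]
ee_rot: [0.0, 0.963, 0.268, 0.001]
force: [-0.5, 2.1, 5.3]
grip_width: 0.388
```

Request:
{"fn": "move_arm", "kwargs": {
  "series": [
    [[0, 0, 0.3], -1, 0.1],
    [[0, 0, 0.3], -2, 0.1],
    [[0, 0, 0.3], -3, 0.1],
    [[0, 0, 0.3], -4, 0.1],
    [[0, 0, 0.3], -5, 0.1],
    [[0, 0, 0.3], -6, 0.1]
  ]
}}

```text
time_s: 12.58
eef_pos: [475.7, -108.6, 167.6]
ee_rot: [-0.001, 0.948, 0.319, -0.0]
force: [-0.9, 2.6, -3.3]
grip_width: 0.386
```

The carousel has dropped: z fell to 167.6 and the contact force is gone. Checking torque before pressing on.

```bash
python3 - <<'E'
from h import *
s=ctrl.sense(); print(s["eef_pos"],s["force"],s["wrist_torque"])
c=cam("wrist"); p,d=ctrl.capture("wrist"); im=p[:,:,::-1].copy(); cv2.imwrite("pics/w6.png",im); P=pts(c,d)
print(s["joints"])
E
```

```text
[ 475.65590115 -108.58318814  167.59531567] [-0.89896853  2.59792832 -3.33985277] [ 0.57969236  0.31639582 -0.51347566]
[-4.65351773e-01  3.92592814e-01  1.77781152e+00  7.12910571e-04
  9.72640731e-01  4.56670708e-01]
```

Request:
{"fn": "move_arm", "kwargs": {
  "series": [
    [[0, 0, 0.5], 1, 0.1],
    [[0, 0, 1], 1.5, 0.1],
    [[0, 0, 1.5], 1.5, 0.1],
    [[0, 0, 1.5], 1.5, 0.1]
  ]
}}

```text
time_s: 13.12
eef_pos: [475.9, -108.9, 166.4]
ee_rot: [-0.0, 0.952, 0.306, -0.0]
force: [-2.0, 2.6, -1.5]
grip_width: 0.387
```

```bash
python3 - <<'E'
from h import *
s=ctrl.sense(); print(s["eef_pos"],s["force"],s["wrist_torque"])
E
```

```text
[ 475.90619709 -108.8875563   166.35316406] [-1.96074878  2.55259845 -1.50787233] [ 0.40786634  0.48877883 -0.15939336]
```

Request:
{"fn": "move_arm", "kwargs": {
  "series": [
    [[0, 0, 0.5], 0.5, 0.1],
    [[0, 0, 1], 0.5, 0.1],
    [[0, 0, 1.5], 0.5, 0.1],
    [[0, 0, 2], 0.5, 0.1],
    [[0, 0, 2], 0.5, 0.1]
  ]
}}

```text
time_s: 13.75
eef_pos: [476.0, -108.9, 164.4]
ee_rot: [0.0, 0.953, 0.302, 0.0]
force: [-1.9, 2.2, -0.7]
grip_width: 0.387
```

```bash
python3 - <<'E'
from h import *
s=ctrl.sense(); print(s["eef_pos"],s["force"],s["wrist_torque"])
E
```

```text
[ 475.95895505 -108.93643323  164.42508848] [-1.92399317  2.20788    -0.67841419] [ 0.30350787  0.36870092 -0.07078364]
```

Request:
{"fn": "move_arm", "kwargs": {
  "series": [
    [[0, 0, 0.3], 0, 0.1],
    [[0, 0, 0.6], 0, 0.1],
    [[0, 0, 0.6], 0, 0.1]
  ]
}}

```text
time_s: 14.12
eef_pos: [475.9, -108.9, 164.3]
ee_rot: [0.0, 0.953, 0.302, 0.0]
force: [-5.7, 2.4, 7.0]
grip_width: 0.388
```

Contact at z 164.3, which is 4.9 mm below the pin-top rest, so it is fully seated. Relaxing the pressure and opening.

Request:
{"fn": "move_arm", "kwargs": {
  "series": [
    [[0, 0, -0.4], 0, 0.1],
    [[0, 0, -0.4], 0, 0.45],
    [[0, 0, -0.4], 0, 0.6],
    [[0, 0, -0.4], 0, 0.8],
    [[0, 0, -0.4], 0, 0.8]
  ],
  "force": 30
}}

```text
time_s: 14.75
eef_pos: [476.0, -108.9, 164.2]
ee_rot: [0.0, 0.953, 0.302, 0.0]
force: [0.5, -0.1, 1.1]
grip_width: 0.799
```

```bash
python3 - <<'E'
from h import *
s=ctrl.sense(); print(s["eef_pos"],s["force"],s["wrist_torque"],s["grip_width"])
c=cam("wrist"); p,d=ctrl.capture("wrist"); im=p[:,:,::-1].copy(); cv2.imwrite("pics/w7.png",im)
E
```

```text
[ 476.02062486 -108.92533561  164.19802282] [ 0.47642689 -0.07648828  1.10601611] [ 0.06513953 -0.03888062  0.0003884 ] 0.7990513172301955
```

View pics/w7.png

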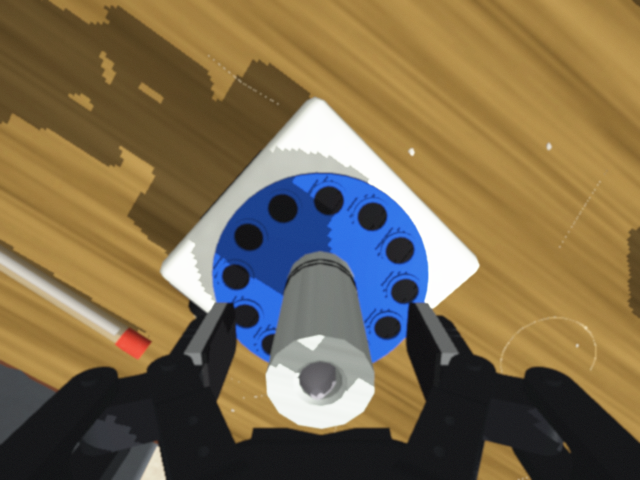

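The fingers stand clear on both sides of the hub, and the spindle tip now protrudes from the bore at about (320,378). Rising straight up.

Request:
{"fn": "move_arm", "kwargs": {
  "series": [
    [[0, 0, -10], 0, 0.9],
    [[0, 0, -40], 0, 1],
    [[0, 0, -80], 0, 1],
    [[0, 0, -120], 0, 1],
    [[0, 0, -140], 0, 1],
    [[0, 0, -140], 0, 1],
    [[0, 0, -140], 0, 1]
  ]
}}

```text
time_s: 15.68
eef_pos: [475.7, -108.8, 303.4]
ee_rot: [-0.0, 0.953, 0.302, -0.001]
force: [-0.3, 0.9, 0.5]
grip_width: 1.001
```

```bash
python3 - <<'E'
from h import *
s=ctrl.sense(); c=cam("wrist"); p,d=ctrl.capture("wrist"); im=p[:,:,::-1].copy(); cv2.imwrite("pics/w8.png",im); P=pts(c,d)
print(s["eef_pos"],s["force"],s["grip_width"])
for lo,hi,r in ((125,137.5,22),(50,68,62)):
    m=(P[...,2]>lo)&(P[...,2]<hi)&(np.hypot(P[...,0]-475,P[...,1]+108)<r)
    q=P[m]; print(len(q),np.median(q,0),cv2.minEnclosingCircle(q[:,:2].astype(np.float32)))
S=P[(np.hypot(P[...,0]-475,P[...,1]+108)<12)]; print("max z",np.sort(S[:,2])[-5:])
p,d=ctrl.capture("scene"); im=p[:,:,::-1].copy(); a=im[170:300,340:480]; cv2.imwrite("pics/s2z.png",np.vstack([cv2.resize(a,None,fx=4,fy=4)]))
E
```

```text
[ 475.65969986 -108.76022667  303.38364256] [-0.26517745  0.91195315  0.45283556] 1.000889623451964
1989 [ 476.04004382 -107.5830631   133.73539906] ((474.9415283203125, -108.51644134521484), 17.095733642578125)
9819 [486.18957421 -98.25535085  56.15764608] ((474.8724060058594, -108.41011047363281), 54.97061538696289)
max z [317.04097851 317.0556845  317.08858064 317.14086124 317.17444786]
```

View pics/s2z.png

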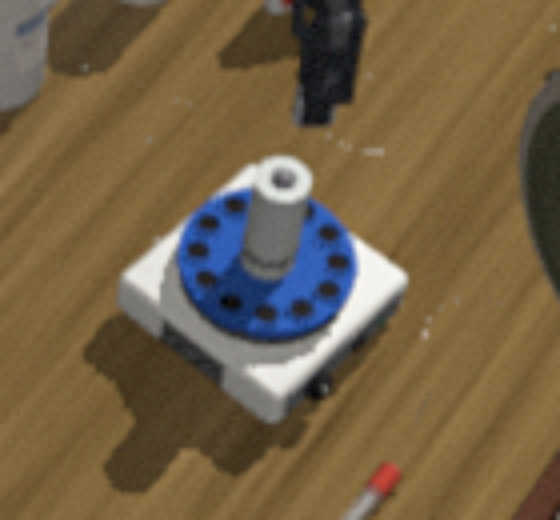

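View pics/w8.png

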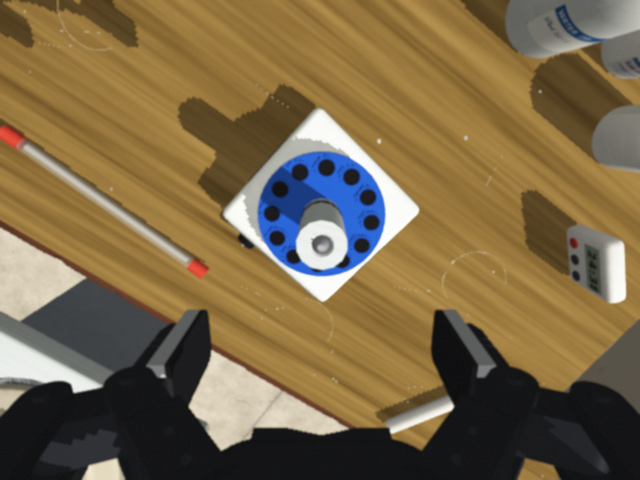

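Measured the same way as before pickup, the hub top rose from 88.65 to 133.7 mm. That is 45.1 mm against 45 expected when seated and 50 if still on the pins. The tray and hub centres agree within 0.1 mm, so it is level, and nothing is touching it.

```bash
python3 -c "
from rig import ctrl
print(ctrl.finish_job())"
```

```text
the job is handed in; nothing more can be done
None
```

I fitted the carousel on the drive unit and handed the job in at about 16 s of the 64 s allowed; no verdict was reported. I gripped it by the hub, lowered it level over the spindle, and turned it about 20° under roughly 8–11 N until it dropped over the pins. I then eased it down to the plate, let go and rose clear.

**Checks that agreed:**
- **Seating height:** the gripper stopped 4.9 mm below the pin-top rest. The hub top stood 45.1 mm higher than on the bench (45 expected when seated).
- **Position:** the hub and tray centres were 0.1 mm apart and within about 0.5 mm of the measured spindle axis.
- **Forces:** the highest wrist force at the end of a move was about 10 N. The force during moves was not logged.

**Checks that disagreed or were missed:**
- **Camera mismatch:** the top and scene cameras differed by 3–5 mm in y, so I averaged them and then used the wrist camera.
- **Turn went slightly too far:** the turn went 2–3° past the point where it dropped, reaching about 0.5 N m at the wrist. That is about the plate's holding limit, so the plate may have shifted slightly. I backed off before pressing down.
- **Bystanders:** I kept well away from them, and those in the last views showed no visible change. I did not measure their final positions.

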